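# Feel out the hidden catch of the blade cabinet

### The arm

A 6-joint arm with a two-finger parallel gripper is mounted at the origin on the work surface. World frame = base frame: x ahead of the robot, y to its left, z up, the work surface at z = 0. Lengths are in m, angles in rad, forces in N, time in s.
With the tool pointing down it reaches from about 0.225 to 0.875 m from the base axis. Payload 3.4 kg.
Tool frame: the origin (TCP) lies midway between the tips of the shut fingers; the grasp point (between the pads) lies 19 mm behind it; z points along the fingers, y is the line along which they close (so a half turn about z gives the same grasp; the last joint's range is limited). The gripper opens to 85 mm and grips with 20 to 120 N. Pads are 22 mm wide; open, the fingers measure 114 mm over their backs; the gripper's body (76 mm by 85 mm) begins 54 mm behind the grasp point. The pads swing forward as they close: fully open they stand 13 mm farther back than shut.
Start: joints at [-1.297, 0.276, 1.505, -0, 1.361, -0.121], TCP at [0.221, -0.531, 0.231] pointing down, gripper open.
Joint ranges: [-2.89, 2.89], [-0.75, 2.08], [0.22, 2.7], [-1.18, 4.32], [0.11, 2.71], [-2.7, 2.7]. Speed limits (rad/s): [2.57, 2.57, 3.14, 3.14, 3.14, 3.14].

### API

Orientations are given as a unit quaternion [w, x, y, z].
In Python, from rig import * gives the robot as it stands.
- The arm moves only by the tool apply_moves, never from a script. Its argument "steps" is one flat list of numbers, 4 for each row, row after row: the shift along the world's x, y, z in cm, then the turn about the world's z in degrees. A call has 1 to 8 rows; each row is the pose to reach, as a shift and turn from the pose commanded when the call began; what a row does not reach only later rows make up. A row lasts 1/12 s, in which the tool goes at most 41.7 mm and 7.16 degrees, less where a joint would pass 70% of its speed; a pose out of reach is approached as far as the arm can. A call with a gripper value outside its range is refused whole. "jaw" is the closure in counts, from 0 (fully open) to 255 (shut), set as the call begins (left out, the last holds). The fingers move at their own pace and stop on an object; "newtons" is the grip in N (left out, the last holds). Time passes only in rows, so rows that repeat a pose let the fingers close. It gives the time, the measured TCP pose, the force, the opening and the grip force at its end, in the units of the state.
- get_state(): the state, without advancing time (a new reading comes with each control period).
- get_image(name): name is "scene" or "top"; returns the picture (384x512x3 uint8, red, green, blue); there is no depth.
- calibration(name): a dict with "fx", "fy", "cx", "cy" (pixels), "xyz" and "rotation" of the camera in the world. Camera axes: x right, y up, looking along -z (the intrinsics and any distortion apply to the point x, -y, -z); pixel columns grow to the right and rows downward; lengths in m; the calibration is good to about 2 mm. A picture is of the moment at which its call begins. calibration takes no time and is no camera call.
- sign_off(): hands the job in; it is judged then, once.
The state is a dict: "clock": time; "qpos": joint angles; "qd": joint speeds; "effort": joint torques, N m; "position": TCP position; "ee_rot": TCP orientation; "contact_force": force on the tool from outside, world axes, zero at the start; "moment": the same for the moment, N m; "width": finger opening in m; "gripper_force": force on a finger pad.
Only numpy, scipy, OpenCV 4.12 (cv2) and the standard library are available. Lean on these libraries where they do the work, as an engineer would, in place of code of your own. Each camera call takes 0.05 s, during which the arm holds its last target. There are 200 camera calls.

### The job

The blade drawer of the plywood cabinet is locked by a catch key concealed in a notch somewhere along the dark wooden strip of the rail on its top. With the fingertips, touch the top of the brass end of the rail, feel along the strip from there, keeping in touch with it, until you drop into the notch, then press the key inside fully down so that the drawer springs open, and let go. Nothing is to be picked up: do not touch the drawer, and leave the tin, offcut, glue bottle and mallet where they stand.

Things in the scene. Friction and masses are not known exactly. Their poses are not given: they have to be found in the camera images.
- cabinet: Fixed plywood cabinet, 200 (x) by 430 (y) by 100 mm high; origin at the centre of its underside, z up, its front (drawer) faces its -x, the robot's side. On its flat top along the front stands a rail parallel to its y: centre line x = -70 mm, 40 mm wide in x, top at z = 130 mm. Against its back (x = -49.5 to -42.5) stands a plywood strip, 3 mm lower.
- rail_start (a point): On the rail's centre line, on top of its brass end, at the cabinet's y = +135 mm, z = 130.5. The rail is brass from y = +215 to +110, dark wood from +110 to -120, black steel from there to -215. The brass and steel stand 0.5 mm above the wood.
- rail_stop (a point): On the rail's centre line at the top far end of the dark wood (cabinet y = -120 mm, z = 130). One notch is cut into the wood from above, across the whole 40 mm width, 46 mm long along the rail. Its centre lies anywhere from y = +5 to -85 mm, new each time and not reported. Its floor is the dark wooden key, 14 mm below the rail's top. Elsewhere the wood is flat.
- key (a joint): How far the key in the notch is pressed down, m: 0 up (14 mm below the rail's top) to 0.012 fully down (26 mm below). It takes about 5 N against friction, goes hard against a stop, and stays where it is left.
- drawer (a joint): How far the drawer has come out of the cabinet's front (towards the cabinet's -x), m: driven by the key through a linkage, 3 mm for each mm of key, 0.036 when the key is fully down. It is below the rail (z = 14 to 86 mm) and has no handle.
- tin: Loose round tin, diameter 60, height 48 mm, on the cabinet's top behind the rail; origin at the centre of its underside. Leave it.
- offcut: Loose wooden offcut, 50 by 110 by 30 mm high, on the cabinet's top behind the rail; origin at the centre of its underside. Leave it.
- glue: Loose standing yellow glue bottle with a red cap, diameter 52, height 150 mm, on the bench to the left; origin at the centre of its underside. Leave it.
- mallet: Loose wooden mallet lying on the bench to the right: head of diameter 76, 120 mm long along its y; handle of diameter 26 sloping down to the bench at its x = -225 mm; origin under the head's centre. Leave it.
There are look-alikes about, which are no part of the job. There is more than one size of the glue; the job needs the smallest.

How it is judged:
By the outcome, as a careful person would: the job done as asked, in the order asked, and still so for the second after the job is handed in, with the robot touching nothing.
It also fails if it takes over 61 s, if anything falls off the work surface, if the arm or the gripper's body presses on something with over 40 N, if the wrist force passes 120 N, or if a joint passes its speed limit or range.

## Working session

There is one attempt and no reset: what is moved stays moved. The work goes in short steps, Python scripts to look and compute and a tool call to move; the robot and the scene stay as the last step left them, time stands still between calls to the robot, and variables do not carry over. Pictures are saved under pics/ and viewed, at most 10 in all, crops included, and the job is handed in when it is done.

Besides the shell and the picture viewer there is one more tool, called after "Request:" as a command line: name --argument value ..., lists and objects as JSON in quotes. apply_moves: Moves the arm, as the interface text tells. Its arguments: {"type":"object","properties":{"steps":{"type":"array","items":{"type":"number"}},"jaw":{"type":"number"},"newtons":{"type":"number"}},"required":["steps"]}

```bash
mkdir -p pics; python3 - <<'E'
from rig import *
import cv2
for n in("scene","top"):
    im=get_image(n); cv2.imwrite(f"pics/{n}0.png",cv2.resize(im[:,:,::-1],(800,600)))
    c=calibration(n); print(n,c)
s=get_state();print(s["clock"],s["position"],s["ee_rot"],s["contact_force"],s["width"])
E
```

```text
scene {'fx': 347.17178677557746, 'fy': 347.17178677557746, 'cx': 253.26047588805582, 'cy': 188.85806856587254, 'xyz': array([1.08957115, 0.79466142, 0.89736922]), 'rotation': array([0.26555153, 0.12682571, 0.41188247, 0.86240968])}
top {'fx': 464.2588724403411, 'fy': 464.2588724403411, 'cx': 255.5580651910091, 'cy': 184.4421463153884, 'xyz': array([ 0.18383049, -0.00582683,  1.71976316]), 'rotation': array([-0.68009788, -0.07720305,  0.0849013 ,  0.72408448])}
0.1 [ 0.22101901 -0.53032456  0.23051228] [-8.38933902e-04  9.80580822e-01  1.96113595e-01 -6.93578066e-05] [ 0.79019946 -0.15317449  0.15225079] 0.08587624543161396
```

View pics/scene0.png

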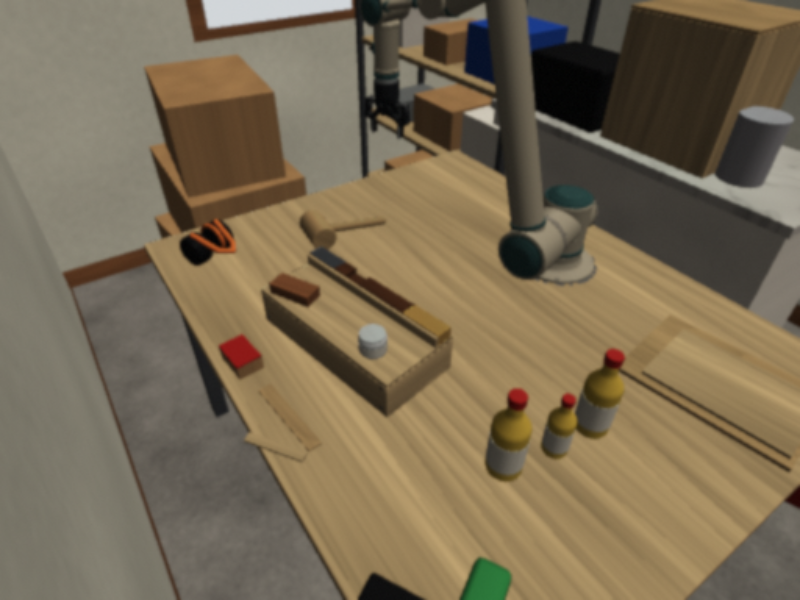

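View pics/top0.png

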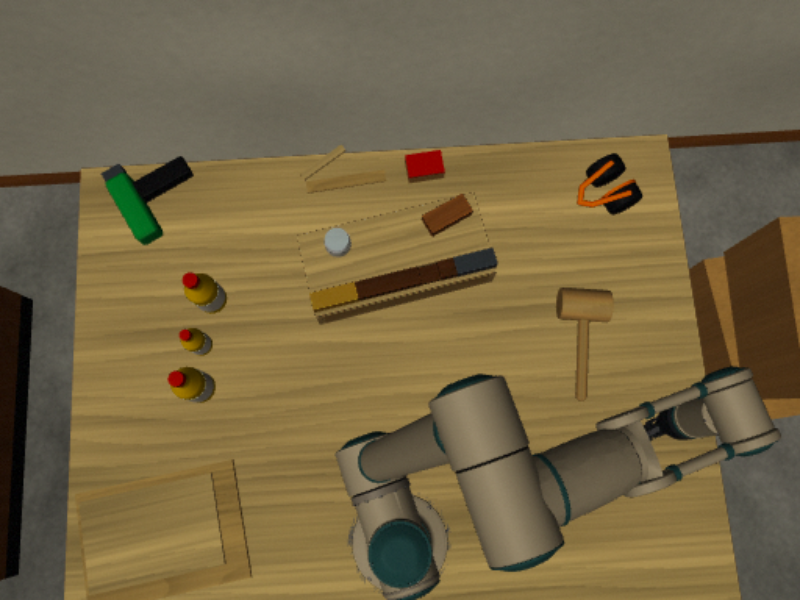

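The top view shows the rail with its brass end at about (334,295), dark wood to (455,268) and steel to (495,260). In the scene view, brass is at (428,322), steel at (327,262), and there is a possible dark gap near (362,280).

What could be mistaken for the target:
- **Rail ends:** brass at top (334,295), steel at top (475,262). I choose brass.
- **Glue bottles:** (203,290), (195,342) and (190,385). The smallest is (195,342), and I leave all of them alone.
- **Offcut:** (447,214), brown like the strip but not it.

I'll check the choice in a close crop.

```bash
python3 - <<'E'
from rig import *
import cv2, numpy as np
a=get_image("top")[116:212,186:326,::-1]
b=get_image("scene")[150:265,160:300,::-1]
A=cv2.resize(a,(800,549),interpolation=cv2.INTER_CUBIC)
B=cv2.resize(b,(700,575),interpolation=cv2.INTER_CUBIC)
cv2.imwrite("pics/topc.png",A);cv2.imwrite("pics/scenec.png",B)
E
cat > h.py <<'E'
import numpy as np
from rig import *
from scipy.spatial.transform import Rotation as R
def cam(n):
    c=calibration(n); w,x,y,z=c["rotation"]; return c,R.from_quat([x,y,z,w])
def ray(n,u,v,z):
    c,r=cam(n); d=r.apply([(u-c["cx"])/c["fx"],-(v-c["cy"])/c["fy"],-1]); p=c["xyz"]
    return p+d*(z-p[2])/d[2]
def proj(n,P):
    c,r=cam(n); q=r.inv().apply(np.asarray(P)-c["xyz"])
    return np.array([c["cx"]-c["fx"]*q[...,0]/q[...,2], c["cy"]+c["fy"]*q[...,1]/q[...,2]]).T
E
```

```text
(no output)
```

View pics/topc.png

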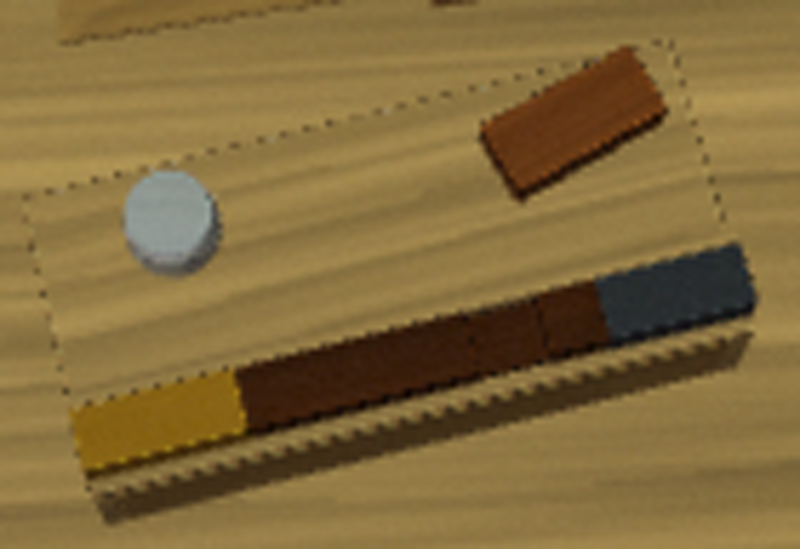

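View pics/scenec.png

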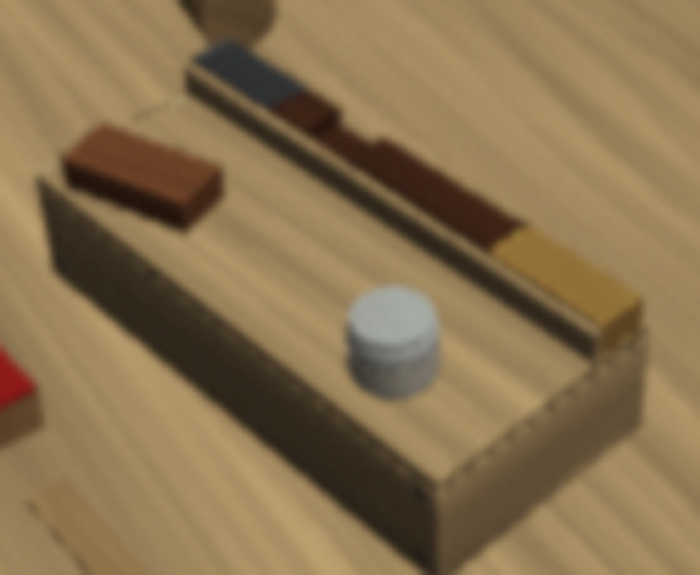

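The crops confirm the brass end as the start: brass/wood boundary at top-crop (242,401), wood/steel boundary at (603,310). The notch appears at roughly x=470 to 545 in the top crop, which I'll confirm by feel. Next I fit the cabinet frame.

```bash
cat >> h.py <<'E'
def fit():
    k=140/800
    L=np.array([[215,79,439],[110,242,401],[-120,603,310],[-215,748,275]],float)
    W=np.array([ray("top",186+u*k,116+v*k,.130)[:2] for _,u,v in L])
    y=L[:,0]/1000
    A=np.c_[y,np.ones(4)]; s,_,_,_=np.linalg.lstsq(A,W,rcond=None)
    return s,W,A@s-W
E
python3 - <<'E'
from h import *
s,W,res=fit(); d=s[0];print("scale",np.linalg.norm(d),"dir",d,"yaw deg",np.degrees(np.arctan2(-d[0],d[1])));print("res mm",res*1000)
for y in(.135,.110,.005,-.085,-.12): print(y,s[1]+d/np.linalg.norm(d)*y)
k=140/800
for u,v in((472,345),(546,325)): 
    w=ray("top",186+u*k,116+v*k,.13)[:2]; print("notch edge y",(w-s[1])@d/(d@d))
# check in the scene picture
for y in(.215,.11,-.12,-.215):
    p=proj("scene",np.r_[s[1]+d*y,.13]); print("scene crop px",y,(p-[160,150])*5)
E
```

```text
scale 0.9936140054399932 dir [-0.18428668  0.97637452] yaw deg 10.688599527760491
res mm [[-0.66671441  0.64936747]
 [ 1.03013586 -1.04469962]
 [-0.50638901  0.63473015]
 [ 0.14296757 -0.239398  ]]
0.135 [0.5508985 0.0848869]
0.11 [0.55553527 0.06032066]
0.005 [ 0.57500974 -0.04285756]
-0.085 [ 0.59170214 -0.13129604]
-0.12 [ 0.59819363 -0.16568878]
notch edge y -0.03577128457784342
notch edge y -0.08372828900426153
scene crop px 0.215 [622.28321357 305.61542226]
scene crop px 0.11 [507.15690332 232.41754234]
scene crop px -0.12 [290.14759474  94.44194601]
scene crop px -0.215 [212.18012728  44.86984291]
```

Request:
apply_moves --steps '[1, 1.8, 0, -1.5, 2.8, 5.2, 0, -3, 4.7, 8.7, 0, -4.5, 6.6, 12.2, 0, -6, 8.5, 15.7, 0, -7.5, 10.4, 19.2, 0, -9, 12.3, 22.7, 0, -10.5, 14.2, 26.2, 0, -12]' --jaw 255 --newtons 60

```text
clock: 0.87
position: [0.3635, -0.267, 0.2313]
ee_rot: [0.0, 0.996, 0.092, 0.0]
contact_force: [1.2, -0.0, -0.9]
width: 0.0004
gripper_force: 0.0
```

Request:
apply_moves --steps '[1.9, 3.5, 0, 0, 3.8, 7, 0, 0, 5.7, 10.5, 0, 0, 7.6, 14, 0, 0, 9.5, 17.5, 0, 0, 11.4, 21, 0, 0, 13.3, 24.5, 0, 0, 15.2, 28, 0, 0]'

```text
clock: 1.53
position: [0.5156, 0.0132, 0.2313]
ee_rot: [0.0, 0.996, 0.093, 0.0]
contact_force: [0.7, -0.1, -0.1]
width: 0.0001
gripper_force: 0.0
```

Request:
apply_moves --steps '[1.2, 2.4, 0, 0, 2.4, 4.8, -1, 0, 3.6, 7.3, -2.5, 0, 3.6, 7.3, -5, 0, 3.6, 7.3, -7, 0, 3.6, 7.3, -8, 0, 3.6, 7.3, -8.5, 0, 3.6, 7.3, -8.5, 0]'

```text
clock: 2.2
position: [0.5506, 0.0839, 0.1454]
ee_rot: [0.0, 0.996, 0.092, -0.001]
contact_force: [-0.8, 1.1, 0.5]
width: 0.0
gripper_force: 0.0
```

```bash
python3 - <<'E'
from h import *
import cv2
b=get_image("scene")[130:245,180:320,::-1]
cv2.imwrite("pics/s2.png",cv2.resize(b,(700,575),interpolation=cv2.INTER_CUBIC))
p=get_state()["position"];print(p,get_state()["contact_force"],(proj("scene",p)-[180,130])*5)
E
```

```text
[0.55134129 0.08386553 0.14658709] [ 0.86140882 -0.34558676 -0.50121792] [433.65448081 330.47078646]
```

View pics/s2.png

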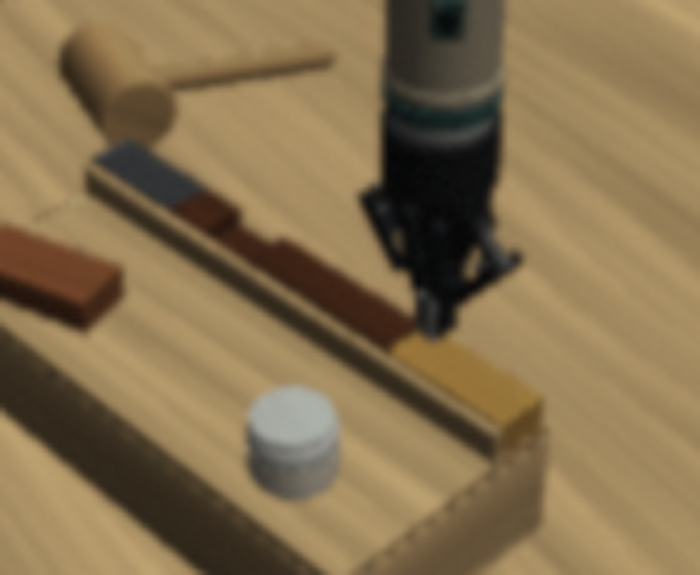

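The tips are at (433,333) in the crop, above the brass and close to the predicted pixel (434,330). I'll descend until I touch it.

Request:
apply_moves --steps '[0, 0, -0.4, 0, 0, 0, -0.8, 0, 0, 0, -1.1, 0, 0, 0, -1.3, 0, 0, 0, -1.4, 0, 0, 0, -1.4, 0]'

```text
clock: 2.75
position: [0.551, 0.0841, 0.1322]
ee_rot: [0.0, 0.996, 0.092, -0.0]
contact_force: [-0.6, 0.7, 0.1]
width: 0.0004
gripper_force: 0.0
```

Request:
apply_moves --steps '[0, 0, -0.1, 0, 0, 0, -0.15, 0, 0, 0, -0.15, 0]'

```text
clock: 3.0
position: [0.5512, 0.0842, 0.1308]
ee_rot: [0.0, 0.996, 0.093, -0.0]
contact_force: [0.5, -0.8, -0.7]
width: -0.0
gripper_force: 0.0
```

Request:
apply_moves --steps '[0, 0, -0.05, 0, 0, 0, -0.05, 0, 0, 0, -0.05, 0]'

```text
clock: 3.25
position: [0.5513, 0.0842, 0.1306]
ee_rot: [0.0, 0.996, 0.093, 0.0]
contact_force: [-0.6, 0.6, 1.7]
width: 0.0001
gripper_force: 0.9
```

Request:
apply_moves --steps '[0, 0, -0.05, 0, 0, 0, -0.05, 0, 0, 0, -0.05, 0]'

```text
clock: 3.5
position: [0.5513, 0.0842, 0.1306]
ee_rot: [0.0, 0.996, 0.093, 0.0]
contact_force: [-1.0, -0.2, 5.0]
width: -0.0001
gripper_force: 2.7
```

Touching brass at 5 N. Now I'll slide along the rail, staying pressed through the 0.5 mm step down onto the wood.

Request:
apply_moves --steps '[0.05, -0.3, -0.03, 0, 0.15, -0.85, -0.05, 0, 0.26, -1.4, -0.05, 0, 0.37, -1.95, -0.05, 0, 0.48, -2.55, -0.05, 0, 0.59, -3.15, -0.05, 0, 0.71, -3.75, -0.05, 0, 0.82, -4.35, -0.05, 0]'

```text
clock: 4.17
position: [0.5599, 0.0415, 0.13]
ee_rot: [-0.001, 0.996, 0.092, 0.001]
contact_force: [-0.2, 3.5, 5.7]
width: -0.0
gripper_force: 2.8
```

Request:
apply_moves --steps '[0.13, -0.7, 0, 0, 0.28, -1.5, 0, 0, 0.44, -2.35, 0, 0, 0.6, -3.2, 0, 0, 0.76, -4.05, 0, 0, 0.92, -4.9, 0, 0, 1.08, -5.75, 0, 0, 1.24, -6.55, 0, 0]'

```text
clock: 4.83
position: [0.5721, -0.0242, 0.13]
ee_rot: [-0.001, 0.996, 0.092, 0.001]
contact_force: [-1.0, 3.1, 6.7]
width: -0.0001
gripper_force: 3.0
```

Request:
apply_moves --steps '[0.11, -0.6, 0, 0, 0.22, -1.2, 0, 0, 0.33, -1.75, 0, 0, 0.44, -2.3, 0, 0, 0.54, -2.85, 0, 0, 0.64, -3.4, 0, 0, 0.74, -3.95, 0, 0, 0.84, -4.45, 0, 0]'

```text
clock: 5.5
position: [0.5804, -0.0685, 0.13]
ee_rot: [-0.001, 0.996, 0.092, 0.001]
contact_force: [-1.2, 4.6, 4.4]
width: 0.0002
gripper_force: 3.1
```

Request:
apply_moves --steps '[0.06, -0.3, 0, 0, 0.11, -0.6, 0, 0, 0.17, -0.9, 0, 0, 0.22, -1.2, 0, 0, 0.28, -1.5, 0, 0, 0.34, -1.8, 0, 0, 0.39, -2.1, 0, 0, 0.43, -2.3, 0, 0]'

```text
clock: 6.17
position: [0.5844, -0.0929, 0.1291]
ee_rot: [0.0, 0.996, 0.093, -0.0]
contact_force: [-0.4, 1.0, 0.8]
width: -0.0
gripper_force: 0.0
```

Request:
apply_moves --steps '[0.04, -0.2, 0, 0, 0.07, -0.4, 0, 0, 0.09, -0.5, 0, 0]'

```text
clock: 6.42
position: [0.5852, -0.0978, 0.1289]
ee_rot: [0.0, 0.996, 0.092, -0.0]
contact_force: [0.3, 0.0, 0.9]
width: 0.0002
gripper_force: 0.0
```

The force went to zero and z fell 1 mm, so the tips are in the notch. I'll move to its middle while sinking, then feel for the key.

Request:
apply_moves --steps '[0.06, -0.3, 0, 0, 0.11, -0.6, -0.1, 0, 0.16, -0.85, -0.2, 0, 0.16, -0.85, -0.4, 0, 0.16, -0.85, -0.6, 0, 0.16, -0.85, -0.8, 0, 0.16, -0.85, -0.9, 0, 0.16, -0.85, -0.9, 0]'

```text
clock: 7.08
position: [0.5867, -0.1056, 0.1199]
ee_rot: [-0.0, 0.996, 0.093, -0.0]
contact_force: [-0.1, 1.0, 0.7]
width: 0.0001
gripper_force: 0.0
```

Request:
apply_moves --steps '[0, 0, -0.1, 0, 0, 0, -0.2, 0, 0, 0, -0.3, 0, 0, 0, -0.4, 0, 0, 0, -0.5, 0, 0, 0, -0.55, 0, 0, 0, -0.55, 0]'

```text
clock: 7.67
position: [0.587, -0.1058, 0.1153]
ee_rot: [0.0, 0.996, 0.093, 0.0]
contact_force: [-1.1, 0.3, 4.1]
width: -0.0002
gripper_force: 2.0
```

Request:
apply_moves --steps '[0, 0, -0.15, 0, 0, 0, -0.3, 0, 0, 0, -0.45, 0, 0, 0, -0.6, 0, 0, 0, -0.75, 0, 0, 0, -0.9, 0, 0, 0, -1.05, 0, 0, 0, -1.1, 0]'

```text
clock: 8.33
position: [0.587, -0.1058, 0.1041]
ee_rot: [0.0, 0.996, 0.093, 0.0]
contact_force: [-1.2, 0.2, 4.2]
width: -0.0002
gripper_force: 2.3
```

Request:
apply_moves --steps '[0, 0, -0.05, 0, 0, 0, -0.1, 0, 0, 0, -0.15, 0, 0, 0, -0.15, 0]'

```text
clock: 8.67
position: [0.587, -0.1059, 0.1039]
ee_rot: [0.0, 0.996, 0.093, 0.0]
contact_force: [-2.9, 1.4, 10.1]
width: 0.0
gripper_force: 4.5
```

At the hard stop (z = 0.1039, about 26 mm below the rail's top). I'll press a little more, then lift straight out.

Request:
apply_moves --steps '[0, 0, -0.1, 0, 0, 0, -0.15, 0, 0, 0, -0.15, 0]'

```text
clock: 8.92
position: [0.5881, -0.1068, 0.104]
ee_rot: [0.002, 0.996, 0.093, 0.002]
contact_force: [-8.1, -3.6, 22.0]
width: -0.0001
gripper_force: 10.7
```

Request:
apply_moves --steps '[0, 0, 0.2, 0, 0, 0, 0.8, 0, 0, 0, 1.8, 0, 0, 0, 3.5, 0, 0, 0, 6, 0, 0, 0, 9, 0, 0, 0, 11, 0, 0, 0, 12, 0]'

```text
clock: 9.58
position: [0.5884, -0.1061, 0.2243]
ee_rot: [0.001, 0.996, 0.093, 0.002]
contact_force: [1.1, -0.0, 0.3]
width: 0.0
gripper_force: 0.0
```

Request:
apply_moves --steps '[-2, 0, 1, 0, -5, 0, 2, 0, -8, 0, 2, 0, -11, 0, 2, 0, -14, 0, 2, 0, -16, 0, 2, 0, -17, 0, 2, 0, -17, 0, 2, 0]'

```text
clock: 10.25
position: [0.415, -0.1054, 0.2407]
ee_rot: [-0.0, 0.996, 0.092, -0.001]
contact_force: [0.6, -0.7, 0.4]
width: 0.0003
gripper_force: 0.0
```

```bash
python3 - <<'E'
from h import *
import cv2
b=get_image("scene")[120:265,160:320,::-1]; t=get_image("top")[106:222,186:326,::-1]
cv2.imwrite("pics/s3.png",np.vstack([cv2.resize(b,(400,362)),cv2.resize(t,(400,232))]) if 0 else np.hstack([cv2.resize(b,(400,362),interpolation=2),cv2.resize(t,(400,362),interpolation=2)]))
s=get_state();print(s["clock"],s["contact_force"],s["position"])
E
```

```text
10.35 [ 0.84152669 -0.4814451   0.8408445 ] [ 0.4179723  -0.10604402  0.24094516]
```

View pics/s3.png

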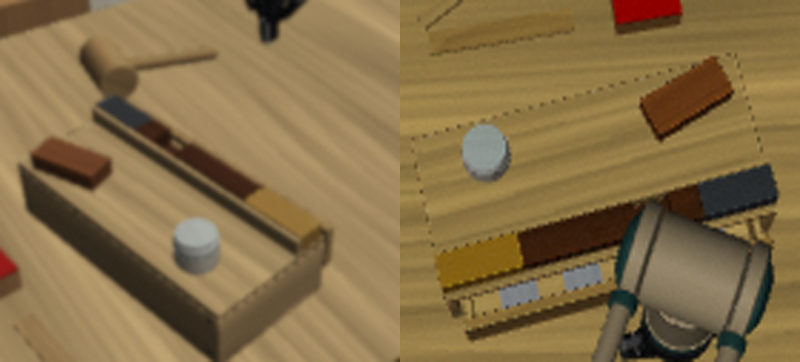

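The drawer is out, with the blades visible at top-crop (520,293). The tin and offcut are where they stood, and the gripper is clear of everything.

```bash
python3 -c "
from rig import *
print(sign_off())"
```

```text
the job is handed in; nothing more can be done
None
```

The job is handed in: I touched the brass end, felt along the strip into the notch and pressed the key to its stop, and the last picture shows the drawer open, the tin and offcut in place and the gripper clear.

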